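Uncouple the printed trailer hitch and hold its tongue up

TASK

Uncouple the printed bicycle-trailer hitch on its plywood test jig: pull the upright orange latch tab sideways, away from the white coupler, against its spring, and with the latch drawn lift the tongue off the steel ball until the white coupler is about 80 mm higher than it sat. Finish still gripping it and holding it up there, steady. Leave the other things lying about the bench where they are.

Things in the scene. Friction and masses are not known exactly. Their poses are not given: they have to be found in the camera images.
- jig: Fixed plywood base 330 x 100 x 10 mm with ball mount. Origin on the table under the ball; x runs along the base to the tongue's hinge (x 220), y is the latch's side, z up. Ball 25 mm across, centre 75 above the table. The plate spans x -50 to 280, y -50 to 50. Hinge cheeks at x 220 rise to 108. A steel keeper ledge (underside 44 above the table) sticks out of the ball post to +y.
- tongue: Tongue, about 0.45 kg: black 40 x 20 mm profile with blue strips, ending in the white coupler (80 x 48 mm, top 115 above the table when down) over the ball. Origin on the hinge axis, axes as the jig's when down; the coupler is 220 mm along its -x. Swings up about y from 0 (level) to 0.65 rad and falls back if let go. Until the latch is drawn it lifts only about 3 mm.
- hinge (a point): A point on the tongue's hinge axis, midway between the cheeks, 90 mm above the table and 220 mm from the ball along the jig's x. The axis is level, along the jig's y.
- coupler (a point): The centre of the coupler's socket, on the tongue: at the ball's centre, 75 mm above the table, when seated; it rises as the tongue swings up, on a circle of 220 mm about the hinge.
- latch (a joint): How far the orange latch is drawn, in m: 0 = locked, 0.016 = end stop. It slides in the tongue along +y (away from the coupler) and rides up with it. A spring pushes it home: 4 N at 0, 9 N at the stop. Its steel toe hooks 10 mm under the keeper ledge, so the tongue is free once the latch is drawn more than 10 mm.
- latch_tab (a point): Grip point on the latch's upright orange tab, mid-thickness, 22 mm below its top. Tab 12 mm thick along the jig's y, 22 wide along x; it stands 120 to 170 mm above the table when down, 44 mm to +y of the ball, and moves with latch and tongue. Nothing stands beside it above 117 mm. Pinched across its thickness it can turn between the fingers as the tongue swings.
- calipers: Bystander: steel and black calipers lying on the table, 150 x 50 x 12 mm. Origin under the middle.
- bracket: Bystander: white printed bracket, a 70 x 35 x 44 mm open frame. Origin under the middle.
- driver: Bystander: screwdriver with a blue handle lying on the table, about 200 mm. Origin about mid-length.
- screw_cup: Bystander: small open grey cup, 60 mm across, 45 mm high. Origin under the middle.
- spool: Bystander: spool of orange filament lying flat, 200 mm across, 64 mm high. Origin under the middle.
- glue: Bystander: upright small bottle with a red cap, 40 mm across, 110 mm high. Origin under the middle.
- scraper: Bystander: print scraper with a red handle lying on the table. Origin about mid-length.

How it is judged:
On the way, in this order (a step that is already met when the one before it is completed fails the run):
1. the latch is drawn clear of the keeper (more than 10 mm) while the tongue is still down (value of joint latch above 0.0095 m and height (world z) of coupler below 0.088 m), for 0.05 s.
2. the coupler is lifted clear of the ball (height (world z) of coupler above 0.115 m), for 0.05 s.
At the end, for the whole second after the job is handed in: The coupler's socket is 55 to 110 mm higher than when seated on the ball (130 to 185 mm above the table), the tongue is steady (turning slower than 0.1 rad/s), and the fingers hold it or its latch with more than 1 N. The latch may be held drawn or may have sprung back (height (world z) of coupler between 0.13 and 0.185 m and angular speed of tongue below 0.1 rad/s and contact force between the fingers and tongue above 1 N); the arm keeps its last pose, push and grip.
It fails at once if a bystander on the bench is moved by more than 30 mm (distance of any of calipers, bracket, driver, screw_cup, spool, glue, scraper from where it was at the start of the episode above 0.03 m).
It also fails if it takes over 35 s, if anything falls off the work surface, if the arm or the gripper's body presses on something with over 40 N, if the wrist force passes 120 N, or if a joint passes its speed limit or range.

ROBOT

A 7-joint arm with a two-finger parallel gripper is mounted at the origin on the work surface. World frame = base frame: x ahead of the robot, y to its left, z up, the work surface at z = 0. Lengths are in m, angles in rad, forces in N, time in s.
With the tool pointing down it reaches from about 0.4 to 0.875 m from the base axis. Payload 19.3 kg.
Tool frame: the origin (TCP) lies midway between the tips of the shut fingers; the grasp point (between the pads) lies 19 mm behind it; z points along the fingers, y is the line along which they close (so a half turn about z gives the same grasp; the last joint's range is limited). The gripper opens to 85 mm and grips with 20 to 120 N. Pads are 22 mm wide; open, the fingers measure 114 mm over their backs; the gripper's body (76 mm by 85 mm) begins 54 mm behind the grasp point. The pads swing forward as they close: fully open they stand 13 mm farther back than shut.
Start: joints at [-1.177, 0.521, -0.036, 1.599, 0.021, 1.021, -0.113], TCP at [0.28, 0.559, 0.231] pointing down, gripper open.
Joint ranges: [-2.91, 2.91], [-0.3, 2.13], [-1.5, 1.42], [0.17, 2.43], [-1.26, 4.41], [0.16, 1.93], [-2.52, 2.52]. Speed limits (rad/s): [1.89, 1.89, 2.39, 2.39, 3.01, 3.01, 3.01].

INTERFACE

Orientations are given as [roll, pitch, yaw] about the fixed x, y, z axes, in that order (R = Rz(yaw) Ry(pitch) Rx(roll)).
In Python, from workcell import * gives the robot as it stands. The module is installed in compiled form; this text tells all that it offers.
- The arm moves only by the tool play_rows, never from a script. Its argument "deltas" is a list of rows, each a list of 7 numbers: the shift along the tool's x, y, z in units of 500 mm (1.0 is 500 mm), then the turn, a rotation vector about the tool's x, y, z in units of 120 degrees (1.0 is 120 degrees), then the closure, from 0 (fully open) to 1 (shut). A call has 1 to 10 rows; each row is the pose to reach, as a shift and turn from the pose commanded when the call began, along the tool's axes at that moment; what a row does not reach only later rows make up. A row lasts 1/10 s, in which the tool goes at most 50 mm and 8.59 degrees, less where a joint would pass 70% of its speed; a pose out of reach is approached as far as the arm can. A call with a number of a shift or a turn outside -1 to 1 is refused whole. A call with a gripper value outside its range is refused whole. The fingers move at their own pace and stop on an object; "newtons" is the grip in N (left out, the last holds). Time passes only in rows, so rows that repeat a pose let the fingers close. It gives the time, the measured TCP pose, the force, the opening and the grip force at its end, in the units of the state.
- observe(): the state, without advancing time (a new reading comes with each control period).
- grab_frame(name): name is "scene" or "side" or "wrist"; returns the picture (420x560x3 uint8, red, green, blue); there is no depth.
- get_calibration(name): a dict with "fovy" (degrees; the focal length in pixels is half the picture's height over the tangent of half this angle, whatever the lens; pixels are square), "cx", "cy" (the principal point, pixels), "k1" (the pictures are not rectified: a ray, as slopes to the right and down, at radius r is drawn at 1 + k1 r^2 times it, then the intrinsics apply), "xyz" and "rotation" of the camera in the world. Camera axes: x right, y down, z forward; pixel columns grow to the right and rows downward; lengths in m; the calibration is good to about 2 mm. A picture is of the moment at which its call begins: read the wrist's pose just before it. get_calibration takes no time and is no camera call; for the wrist camera it gives the pose at the moment of the call.
- job_done(): hands the job in; it is judged then, once.
The state is a dict: "clock": time; "qpos": joint angles; "qd": joint speeds; "joint_efforts": joint torques, N m; "position": TCP position; "tool_rot": TCP orientation; "force": force on the tool from outside, world axes, zero at the start; "moment": the same for the moment, N m; "grip_width": finger opening in m; "finger_force": force on a finger pad.
Only numpy, scipy, OpenCV 4.12 (cv2) and the standard library are available. Lean on these libraries where they do the work, as an engineer would, in place of code of your own. Each camera call takes 0.05 s, during which the arm holds its last target. There are 200 camera calls.

## Working session

There is one attempt and no reset: what is moved stays moved. The work goes in short steps, Python scripts to look and compute and a tool call to move; the robot and the scene stay as the last step left them, time stands still between calls to the robot, and variables do not carry over. Pictures are saved under pics/ and viewed, at most 10 in all, crops included, and the job is handed in when it is done.

Besides the shell and the picture viewer there is one more tool, called as name([rows], argument=value, ...), one row to a line, values as JSON. play_rows: Moves the arm, as the interface text tells. Its arguments: {"type":"object","properties":{"deltas":{"type":"array"},"newtons":{"type":"number"}},"required":["deltas"]}

```bash
mkdir -p pics
python3 - <<'E'
from workcell import *
import cv2
for n in("scene","side"):
    cv2.imwrite(f"pics/{n}0.png",cv2.cvtColor(grab_frame(n),cv2.COLOR_RGB2BGR)); print(get_calibration(n))
s=observe();print(s)
E
```

```text
{'fovy': 54.9346882555386, 'cx': 278.7812716263076, 'cy': 211.56815227038254, 'k1': 0.009853071400933422, 'xyz': array([1.40205822, 0.15177531, 1.31197408]), 'rotation': array([-2.49360076,  0.01675932,  1.71693836])}
{'fovy': 47.11474122957661, 'cx': 286.2712500051222, 'cy': 214.68624360199078, 'k1': -0.10757162685234632, 'xyz': array([-0.08589108, -1.08653783,  1.48661151]), 'rotation': array([-2.41785481,  0.01202134, -0.53784935])}
{'clock': 0.1, 'qpos': array([-1.17718522,  0.52193503, -0.03637295,  1.59992281,  0.02117475,
        1.02107511, -0.11279535]), 'qd': array([ 4.01317708e-05, -1.67788274e-03, -5.90952644e-04,  1.14470128e-04,
       -1.01527387e-03, -6.08621971e-04, -6.54444832e-04]), 'joint_efforts': array([ 3.30651063e-03, -9.28479338e+01,  1.98401973e+00, -3.70536053e+01,
        1.80987606e-02,  5.38074833e-03, -4.10949849e-05]), 'position': array([0.27947254, 0.55872092, 0.23080493]), 'tool_rot': array([-3.14063548e+00,  2.09765950e-05,  2.67780099e+00]), 'force': array([ 0.68906349,  0.23174788, -0.23574357]), 'moment': array([ 0.02391021, -0.0211506 , -0.02952561]), 'finger_force': 0.0, 'grip_width': 0.08531620275626654}
```

View pics/scene0.png

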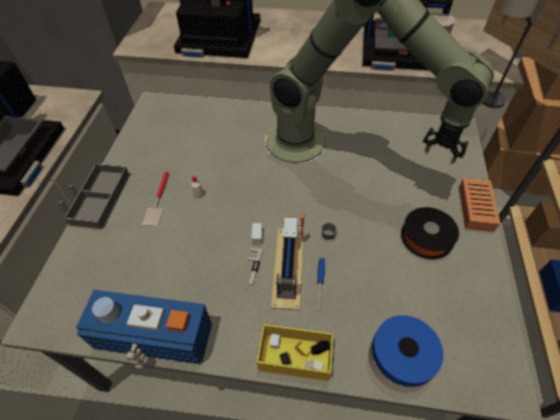

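View pics/side0.png

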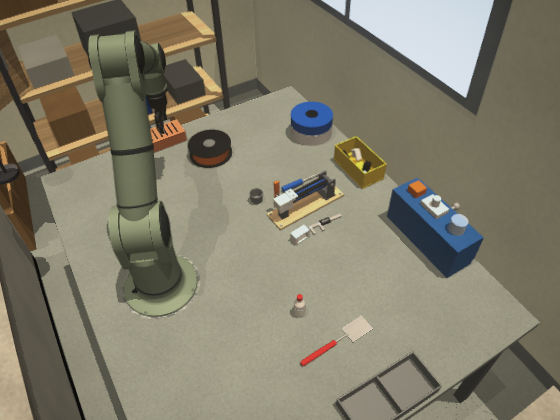

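The scene picture shows the tab at about (303,219), the coupler at (290,226) and the hinge at (287,285). In the side picture the tab is at (277,187), the coupler at (287,200) and the hinge at (331,186). Next I mask the tab and plate and cast rays.

```bash
cat > h.py <<'E'
from workcell import *
import numpy as np, cv2
from scipy.spatial.transform import Rotation as R
def ray(c,u,v):
    f=210/np.tan(np.radians(c['fovy'])/2)
    K=np.array([[f,0,c['cx']],[0,f,c['cy']],[0,0,1.]])
    p=cv2.undistortPoints(np.array([[[u,v]]],float),K,np.array([c['k1'],0,0,0.]))[0,0]
    d=R.from_euler('xyz',c['rotation']).as_matrix()@np.r_[p,1]
    return np.array(c['xyz']),d/np.linalg.norm(d)
def plane(c,u,v,z):
    o,d=ray(c,u,v); return o+d*(z-o[2])/d[2]
def tri(a,b):
    M=np.c_[a[1],-b[1]]; t=np.linalg.lstsq(M,b[0]-a[0],rcond=None)[0]
    p,q=a[0]+t[0]*a[1],b[0]+t[1]*b[1]; return (p+q)/2,np.linalg.norm(p-q)
E
python3 - <<'E'
from h import *
roi={'scene':(250,205,330,315),'side':(255,165,350,230)}
out=[];rays=[]
for n,(x0,y0,x1,y1) in roi.items():
    im=cv2.imread(f'pics/{n}0.png'); c=get_calibration(n)
    h=cv2.cvtColor(im,cv2.COLOR_BGR2HSV); 
    m=cv2.inRange(h,(3,130,90),(14,255,255)); k=np.zeros_like(m);k[y0:y1,x0:x1]=m[y0:y1,x0:x1]
    _,_,st,ce=cv2.connectedComponentsWithStats(k); i=1+st[1:,4].argmax(); print(n,'tab',st[i],ce[i])
    rays.append(ray(c,*ce[i]))
    p=cv2.inRange(h,(13,60,110),(28,200,255)); k[:]=0;k[y0:y1,x0:x1]=p[y0:y1,x0:x1]
    k=cv2.morphologyEx(k,cv2.MORPH_CLOSE,np.ones((3,3)))
    cs=cv2.findContours(k,0,2)[0]; pts=np.vstack([q for q in cs if cv2.contourArea(q)>15])
    W=np.array([plane(c,*q[0],0.01)[:2] for q in pts])
    r=cv2.minAreaRect((W*1000).astype(np.float32)); print('plate',r,cv2.boxPoints(r).round())
    s=6 if n=='side' else 5
    out.append(cv2.resize(im[y0:y1,x0:x1],None,fx=s,fy=s,interpolation=cv2.INTER_CUBIC))
print(tri(*rays))
cv2.imwrite('pics/crop_scene.png',out[0]);cv2.imwrite('pics/crop_side.png',out[1])
E
```

```text
scene tab [301 214   3  12  22] [302.18181818 218.27272727]
plate ((631.6611938476562, 53.578208923339844), (419.93585205078125, 107.5100326538086), 3.9361605644226074) [[418.  93.]
 [426. -14.]
 [845.  14.]
 [837. 122.]]
side tab [274 181   5  16  62] [276.01612903 187.19354839]
plate ((668.7240600585938, 49.14952087402344), (335.3431091308594, 108.6080551147461), 3.0317955017089844) [[498.  95.]
 [504. -14.]
 [839.   4.]
 [833. 112.]]
(array([0.54810147, 0.08957949, 0.14123393]), np.float64(0.003561529403502281))
```

View pics/crop_scene.png

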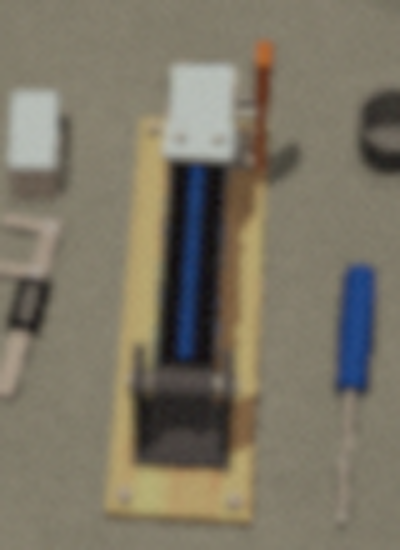

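View pics/crop_side.png

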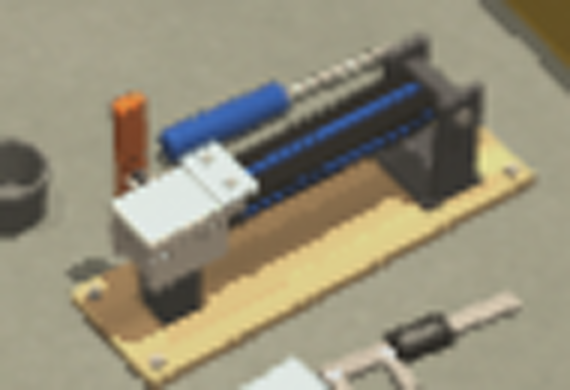

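The plate in the side view measures 335 x 109 mm against 330 x 100 true. Yaw is about 3.2°. It puts the tab at (0.551, 0.087), and triangulation gives (0.548, 0.090, 0.141), so the two agree. I'll move above it.

play_rows([
  [-0.07,-0.046,0,0,0,-0.02,0],
  [-0.145,-0.096,0,0,0,-0.045,0],
  [-0.22,-0.146,0,0,0,-0.07,0],
  [-0.295,-0.196,0,0,0,-0.1,0],
  [-0.37,-0.246,0,0,0,-0.125,0],
  [-0.445,-0.296,0,0,0,-0.15,0],
  [-0.52,-0.346,0,0,0,-0.175,0],
  [-0.595,-0.396,0,0,0,-0.2,0],
  [-0.67,-0.446,0,0,0,-0.225,0],
  [-0.72,-0.48,0,0,0,-0.248,0],
])

```text
clock: 1.1
position: [0.4953, 0.1801, 0.2312]
tool_rot: [-3.141, -0.0, -3.086]
force: [0.7, 0.7, -0.4]
grip_width: 0.0854
finger_force: 0.0
```

```bash
cat >> h.py <<'E'
def go(x,y,z,yaw):
    s=observe(); T=R.from_euler('xyz',s['tool_rot']); d=T.inv().apply(np.array([x,y,z])-s['position'])
    w=(T.inv()*R.from_euler('xyz',[np.pi,0,yaw])).as_rotvec()
    print('at',s['clock'],s['position'].round(4),s['tool_rot'].round(4),'F',s['force'].round(1),'rows',(d/.5).round(4),(np.degrees(w)/120).round(4),s['grip_width'],s['finger_force'])
E
python3 -c "
from h import *
go(.55,.088,.231,np.pi+.055)"
```

```text
at 1.1 [0.4953 0.1801 0.2312] [-3.1408 -0.     -3.0863] F [ 0.7  0.7 -0.4] rows [-0.099  -0.1899  0.0005] [-0.0004 -0.      0.0001] 0.08535459759354827 0.0
```

play_rows([
  [-0.03,-0.055,0,0,0,0,0],
  [-0.065,-0.125,0,0,0,0,0],
  [-0.09,-0.175,0,0,0,0,0],
  [-0.099,-0.19,0,0,0,0,0],
  [-0.099,-0.19,0,0,0,0,0],
])

```text
clock: 1.6
position: [0.5491, 0.0902, 0.231]
tool_rot: [-3.141, -0.001, -3.088]
force: [-0.2, 0.4, 0.8]
grip_width: 0.0856
finger_force: 0.0
```

Run:
```python
from h import *
go(.55,.088,.129,np.pi+.055)
c=get_calibration('wrist'); im=cv2.cvtColor(grab_frame('wrist'),cv2.COLOR_RGB2BGR); cv2.imwrite('pics/wrist1.png',im); print(c)
m=cv2.inRange(cv2.cvtColor(im,cv2.COLOR_BGR2HSV),(3,130,80),(15,255,255))
_,_,st,ce=cv2.connectedComponentsWithStats(m)
for i in range(1,len(st)):
    if st[i,4]>60: print(st[i],ce[i],plane(c,*ce[i],.17))
```

```text
at 1.6 [0.5491 0.0902 0.231 ] [-3.1413e+00 -5.0000e-04 -3.0879e+00] F [-0.2  0.4  0.8] rows [-0.0017 -0.0045  0.2039] [-0.0001 -0.0003 -0.0006] 0.08558225505298425 0.0
{'fovy': 71.21069500966338, 'cx': 282.9752554689, 'cy': 215.13333639111298, 'k1': -0.0020267504817637616, 'xyz': array([0.46704961, 0.08548278, 0.37357503]), 'rotation': array([2.81733298e+00, 4.26681506e-04, 1.62384510e+00])}
[276 184  16  64 557] [284.18132855 223.17953321] [0.54160237 0.09024716 0.17      ]
```

View pics/wrist1.png

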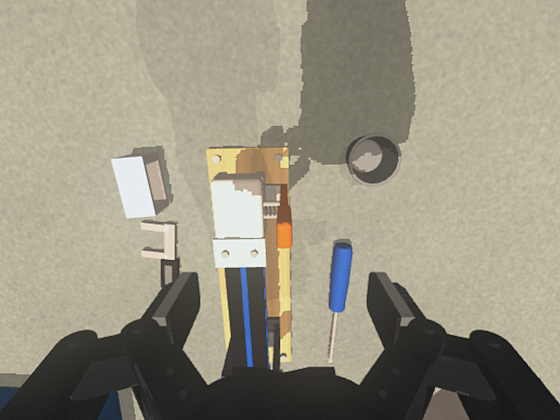

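The wrist picture shows the tab's top face at about (284,235), which gives (0.5506, 0.0905) at z 0.17. It lies midway between the open fingers with clearance on both sides. I'll descend and close.

play_rows([
  [0,0,0.05,0,0,0,0],
  [-0.002,0,0.1,0,0,0,0],
  [-0.003,0,0.15,0,0,0,0],
  [-0.003,0,0.19,0,0,0,0],
  [-0.003,0,0.203,0,0,0,0],
  [-0.003,0,0.203,0,0,0,0],
], newtons=60)

```text
clock: 2.25
position: [0.5497, 0.0923, 0.1294]
tool_rot: [3.142, -0.001, -3.085]
force: [0.3, 0.1, 0.2]
grip_width: 0.0855
finger_force: 0.0
```

play_rows([
  [0,0,0,0,0,0,0.5],
  [0,0,0,0,0,0,0.8],
  [0,0,0,0,0,0,1],
  [0,0,0,0,0,0,1],
  [0,0,0,0,0,0,1],
  [0,0,0,0,0,0,1],
  [0,0,0,0,0,0,1],
  [0,0,0,0,0,0,1],
])

```text
clock: 3.05
position: [0.5506, 0.0911, 0.1301]
tool_rot: [-3.141, 0.0, -3.086]
force: [-1.8, -1.5, 6.2]
grip_width: 0.0114
finger_force: 58.4
```

play_rows([
  [0,0.006,0,0,0,0,1],
  [0,0.012,0,0,0,0,1],
  [0,0.018,0,0,0,0,1],
  [0,0.024,0,0,0,0,1],
  [0,0.027,0,0,0,0,1],
  [0,0.027,0,0,0,0,1],
  [0,0.027,0,0,0,0,1],
])

```text
clock: 3.75
position: [0.5498, 0.1034, 0.13]
tool_rot: [-3.14, 0.0, -3.086]
force: [-0.7, -7.7, 6.4]
grip_width: 0.0115
finger_force: 59.0
```

Run:
```python
from h import *
go(.55,.088,.129,np.pi+.055)
c=get_calibration('wrist'); im=cv2.cvtColor(grab_frame('wrist'),cv2.COLOR_RGB2BGR); cv2.imwrite('pics/wrist2.png',im)
```

```text
at 3.75 [0.5498 0.1034 0.13  ] [-3.1401  0.     -3.0864] F [-0.7 -7.7  6.4] rows [ 0.0012 -0.0308  0.0021] [-0.0007  0.      0.0001] 0.01150314122398573 58.96113395690918
```

View pics/wrist2.png

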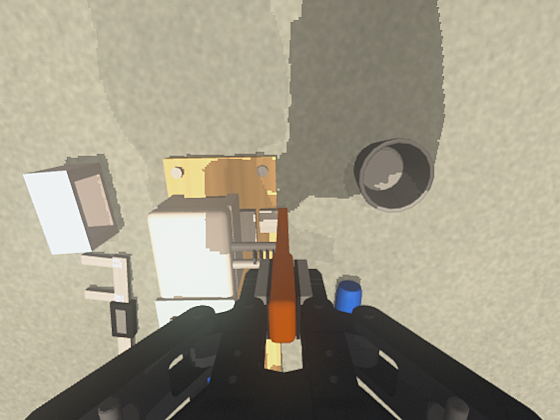

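The wrist picture shows the tab (about (285,300)) held between the pads and drawn away from the coupler. The force along y is 7.7 N, which matches a draw of about 12 mm. I'll add a little draw, then lift along the arc.

play_rows([
  [0,0.003,0,0,0,0,1],
  [0,0.003,0,0,0,0,1],
])

```text
clock: 4.0
position: [0.5496, 0.105, 0.13]
tool_rot: [-3.14, -0.0, -3.086]
force: [-0.2, -8.2, 6.7]
grip_width: 0.0115
finger_force: 58.9
```

play_rows([
  [-0.0024,0,-0.0088,0,0,0,1],
  [-0.005,0,-0.0175,0,0,0,1],
  [-0.0078,0,-0.0262,0,0,0,1],
  [-0.0108,0,-0.0348,0,0,0,1],
])

```text
clock: 4.4
position: [0.5542, 0.1048, 0.1466]
tool_rot: [-3.139, -0.002, -3.087]
force: [-1.6, -9.0, -5.9]
grip_width: 0.0111
finger_force: 58.4
```

play_rows([
  [-0.0064,0,-0.017,0,0,0,1],
  [-0.0136,0,-0.0338,0,0,0,1],
  [-0.0214,0,-0.0502,0,0,0,1],
  [-0.0294,0,-0.0664,0,0,0,1],
  [-0.0384,0,-0.0822,0,0,0,1],
  [-0.048,0,-0.0978,0,0,0,1],
  [-0.0564,0,-0.109,0,0,0,1],
  [-0.061,0,-0.1164,0,0,0,1],
  [-0.061,0,-0.1164,0,0,0,1],
  [-0.061,0,-0.1164,0,0,0,1],
])

```text
clock: 5.4
position: [0.5846, 0.1064, 0.2047]
tool_rot: [-3.139, -0.003, -3.087]
force: [-2.4, -8.7, -1.7]
grip_width: 0.0112
finger_force: 58.8
```

Run:
```python
from h import *
go(.55,.088,.129,np.pi+.055)
im=cv2.cvtColor(grab_frame('side'),cv2.COLOR_RGB2BGR)
cv2.imwrite('pics/side2.png',cv2.resize(im[130:240,220:380],None,fx=4,fy=4,interpolation=cv2.INTER_CUBIC))
```

```text
at 5.4 [0.5846 0.1064 0.2047] [-3.1393e+00 -2.6000e-03 -3.0868e+00] F [-2.4 -8.7 -1.7] rows [ 0.0706 -0.0327  0.1517] [-0.0011 -0.0012 -0.0001] 0.011169440447512297 58.77032697200775
```

View pics/side2.png

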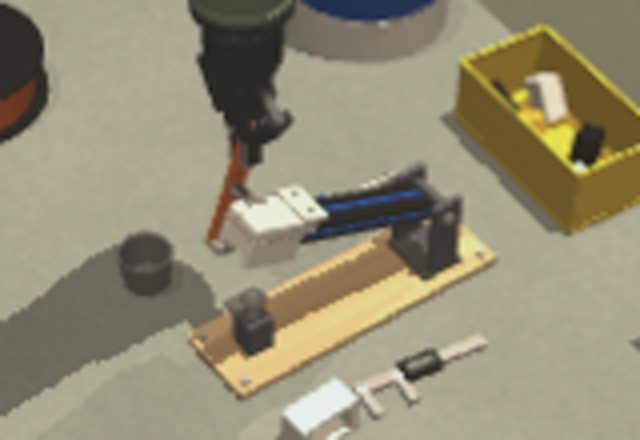

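The side picture shows the coupler (crop (275,225)) well clear of the ball post (crop (252,310)), with the tongue tilted up and the tab in the fingers. I'll settle briefly and hand in.

play_rows([
  [0,0,0,0,0,0,1],
  [0,0,0,0,0,0,1],
  [0,0,0,0,0,0,1],
  [0,0,0,0,0,0,1],
  [0,0,0,0,0,0,1],
])

```text
clock: 5.95
position: [0.5845, 0.1065, 0.2047]
tool_rot: [-3.139, -0.003, -3.087]
force: [-3.2, -8.7, -2.4]
grip_width: 0.0112
finger_force: 58.8
```

```bash
python3 -c "
from h import *
go(.55,.088,.129,np.pi+.055)
print(job_done())"
```

```text
at 5.95 [0.5845 0.1065 0.2047] [-3.1394e+00 -2.6000e-03 -3.0867e+00] F [-3.2 -8.7 -2.4] rows [ 0.0706 -0.0328  0.1516] [-0.0011 -0.0013 -0.    ] 0.011220278126116003 58.753767013549805
the job is handed in; nothing more can be done
None
```

I drew the latch about 14 mm, lifted the coupler about 80 mm off the ball (estimated from the arm's motion), and handed the job in at 6 s with the tab still gripped at about 59 N and the arm steady; the verdict was not shown.

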